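# Clamp an inspection light's boom in its saddle with a U-bolt

## Task

The boom of the inspection light lies loose in its saddle bracket: fasten it with its U-bolt. Take the U-bolt out of the blue block by its orange grip, set it astride the tube, feel along the tube for the two holes of the aluminium receiver block underneath (it has shifted somewhere in its slot) and press both legs gently fully home, until the bend seats on the tube. Then push the red tab all the way in to lock the legs; never force anything, and leave the boom in its rests, the nut tray, the screwdriver and the tip-cleaner cup where they are.

Things in the scene. Friction and masses are not known exactly. Their poses are not given: they have to be found in the camera images.
- ubolt_grip (a point): Centre of the orange grip slab (16 along own x, 42 along y, 42 high) on a steel U-bolt, 0.16-0.26 kg. z up. Two legs, 10 dia, at own y = +-19; their tips lie 81 below this point, round-nosed. Inside of the U: 28 wide, its bend 26.5 below this point, 54.5 above the tips. Milled flats 6-16 above the tips take the lock. A half turn about z changes nothing.
- kit_block: Blue block 52 x 86 x 36 high, fixed to the bench; origin at the centre of its underside. Holds the U-bolt upright, own y of both alike, legs 28 deep in two holes 13 wide; lift straight up 30 or more to clear it.
- bracket: Fixed saddle bracket, base 144 x 104 x 6; origin at the centre of its underside, x along the tube to the lamp, y across, z up. V rests at x = +-55 hold the tube, axis at z 52, top at z 64.5. U-bolt home: grip centre at z 91, its own y parallel to the bracket's y, at y 0, the bend then resting on the tube; it goes no deeper.
- rail_mid (a point): Point fixed on the bracket 36 above its underside: mid travel, height of the top face, of the receiver (aluminium, 68 x 72, under the tube) with holes 12 dia, square-edged, at y = +-19. The receiver slides stiffly (15 N) along x and has shifted, up to 14.5 either side of here; unreported: feel or look. Sprung nylon grips 4 below the top resist entry (7-14 N in all), then hold the legs by friction.
- tab_mid (a point): Point fixed on the bracket: middle of the outer face of the red thumb tab when unlocked and the receiver at mid travel. Tab 38 wide along x, 6 thick, 36 to 54 above the bracket's underside, 84 to the -y side of its middle, on a steel tongue 19 to 23 high; it shares the receiver's shift along x. Push it 12 mm towards the bracket's +y.
- lock (a joint): Lock slide with the red tab, m: 0 open, 0.012 fully in, moving to the bracket's +y; 3 N of friction, stays where left. Its keyholes enter the legs' flats only when the U-bolt is home; else it jams on the legs after about 3 mm. Pushed in before the legs are down, it bars them.
- boom_mid (a point): Middle of the boom, on its axis: loose steel tube 25 dia, 166 long along its x, black end cap towards the robot, black lamp head 60 dia on the far end; 0.4 kg. Lies in the bracket's V rests.
- nuts: Bystander: black open tray of nuts, 64 x 90 x 24; origin under its centre.
- driver: Bystander: grey-handled screwdriver lying along its x, 161 x 22 x 24; origin under its centre.
- cleaner: Bystander: black cup of brass wool, 64 dia, 37 high; origin under its centre.

How it is judged:
On the way:
1. both legs of the U-bolt are fully home in the receiver, astride the tube, with the lock still open (z of ubolt_grip in the frame of bracket between 0.087 and 0.094 m and x of ubolt_grip in the frame of bracket between -0.0165 and 0.0165 m and y of ubolt_grip in the frame of bracket between -0.004 and 0.004 m and angle between the z axis of ubolt_grip and the z axis of bracket, either way round below 0.06 rad and value of joint lock below 0.004 m), for 0.2 s.
At the end, for the whole second after the job is handed in: U-bolt home astride the tube (grip centre 87 to 94 mm above the bracket's underside, within 16.5 mm of its middle along the tube and 4 mm across, upright within 0.06 rad), lock slide in by over 10 mm, boom still lying in its rests (within 4 mm) (z of ubolt_grip in the frame of bracket between 0.087 and 0.094 m and x of ubolt_grip in the frame of bracket between -0.0165 and 0.0165 m and y of ubolt_grip in the frame of bracket between -0.004 and 0.004 m and angle between the z axis of ubolt_grip and the z axis of bracket, either way round below 0.06 rad and y of boom_mid in the frame of bracket between -0.004 and 0.004 m and z of boom_mid in the frame of bracket between 0.048 and 0.0555 m and value of joint lock above 0.01 m); the robot touches nothing.
It fails at once if the U-bolt is forced: it presses on the bracket, its receiver or the boom tube with over 45 N (contact force between ubolt and bracket above 45 N or contact force between ubolt and boom above 45 N).
It fails at once if the fingers press on the bracket or its tab with over 45 N (contact force between the fingers and bracket above 45 N).
It fails at once if the boom is shifted by over 15 mm (distance of boom_mid from where it was at the start of the episode above 0.015 m).
It fails at once if the nut tray, the screwdriver or the tip-cleaner cup is moved by over 20 mm (distance of any of nuts, driver, cleaner from where it was at the start of the episode above 0.02 m).
It also fails if it takes over 64 s, if anything falls off the work surface, if the arm or the gripper's body presses on something with over 40 N, if the wrist force passes 120 N, or if a joint passes its speed limit or range.

## Robot

A 6-joint arm with a two-finger parallel gripper is mounted at the origin on the work surface; the furniture and walls round the work are solid. World frame = base frame: x ahead of the robot, y to its left, z up, the work surface at z = 0. Lengths are in m, angles in rad, forces in N, time in s.
With the tool pointing down it reaches from about 0.35 to 0.775 m from the base axis. Payload 5.5 kg.
Tool frame: the origin (TCP) lies on the centre line of the jaws, within the pads' length; the fingertips stand 11 mm ahead of it and the grasp point (between the pads) lies 8 mm behind it (env.tip_extent is the distance from the TCP to the fingertips, in m); z points along the fingers, y is the line along which they close (so a half turn about z gives the same grasp; the last joint's range is limited). The gripper opens to 85 mm and grips with 20 to 120 N. Pads are 22 mm wide; open, the fingers measure 114 mm over their backs; the gripper's body (76 mm by 85 mm) begins 54 mm behind the grasp point. The pads swing forward as they close: fully open they stand 13 mm farther back than shut.
Start: joints at [0.978, 0.313, 0.046, 1.304, 0, 1.431], TCP at [0.252, 0.517, 0.242] pointing down, gripper open.
Joint ranges: [-2.76, 2.76], [-0.86, 1.69], [-1.03, 1.26], [-2.2, 2.34], [-1.47, 1.5], [-3.14, 3.14]. Speed limits (rad/s): [2.57, 2.57, 3.14, 3.14, 3.14, 3.14].

## Interface

Orientations are given as a unit quaternion [w, x, y, z].
In Python, from workcell import env gives the robot as it stands.
- The arm moves only by the shell command python3 -m jog 'ROWS' [FORCE]. ROWS is JSON, a list of rows, each a list of 5 numbers: the gripper's target within -1 to 1 (shut at 1, half-way at 0, fully open at -1), then the shift along the tool's x, y, z in m, then the turn about the tool's z in degrees. In form: [[fingers, tx, ty, tz, turn], ...]. A call has 1 to 5 rows; each row shifts and turns the commanded pose from where the row before left it, along the tool's axes as they then stand; what a row does not reach is not made up. A row lasts 1/12 s, in which the tool goes at most 41.7 mm and 7.16 degrees, less where a joint would pass 70% of its speed; a pose out of reach is approached as far as the arm can. A call is refused whole if a number of a shift passes 0.0417 or a number of a turn 7.16, either way. A call with a gripper value outside its range is refused whole. The fingers move at their own pace and stop on an object; FORCE is the grip in N (left out, the last holds). Time passes only in rows, so rows that do not move let the fingers close. It gives the time, the measured TCP pose, the force, the opening and the grip force at its end, in the units of the state.
- env.get_state(): the state, without advancing time (a new reading comes with each control period).
- env.read_camera(name): name is "scene" or "top" or "wrist"; returns a dict with "img" (384x512x3 uint8, red, green, blue), "fov_y" (degrees; the focal length in pixels is half the picture's height over the tangent of half this angle, whatever the lens; pixels are square), "cx", "cy" (the principal point, pixels), "T" (4x4, takes a point from camera to world coordinates). Camera axes: x right, y up, looking along -z (the intrinsics and any distortion apply to the point x, -y, -z); pixel columns grow to the right and rows downward; lengths in m; the calibration is good to about 2 mm. The wrist camera is an equidistant fisheye: a pixel r from the principal point sees the ray r / f radians off the axis. A picture is of the moment at which its call begins. There is no depth.
- env.hand_in(): hands the job in; it is judged then, once.
The state is a dict: "clock": time; "joint_pos": joint angles; "qvel": joint speeds; "tau": joint torques, N m; "tcp_pos": TCP position; "orientation": TCP orientation; "wrist_force": force on the tool from outside, world axes, zero at the start; "ft_torque": the same for the moment, N m; "finger_gap": finger opening in m; "grip_force": force on a finger pad.
Only numpy, scipy, OpenCV 4.12 (cv2) and the standard library are available. Lean on these libraries where they do the work, as an engineer would, in place of code of your own. Each camera call takes 0.05 s, during which the arm holds its last target. There are 200 camera calls.

## Working session

There is one attempt and no reset: what is moved stays moved. The work goes in short steps, Python scripts to look and compute and a shell command to move; the robot and the scene stay as the last step left them, time stands still between calls to the robot, and variables do not carry over. Pictures are saved under pics/ and viewed, at most 12 in all, crops included, and the job is handed in when it is done.

```bash
ls; mkdir -p pics
cat > h.py <<'E'
import numpy as np,cv2
from workcell import env
def cam(n):
    c=env.read_camera(n); c['f']=c['img'].shape[0]/2/np.tan(np.radians(c['fov_y']/2)); c['fish']=(n=='wrist'); return c
def ray(c,u,v):
    a=(u-c['cx'])/c['f']; b=(v-c['cy'])/c['f']
    if c['fish']:
        r=np.hypot(a,b)+1e-12; d=np.array([a/r*np.sin(r),-b/r*np.sin(r),-np.cos(r)])
    else: d=np.array([a,-b,-1.])
    T=np.array(c['T']); d=T[:3,:3]@d; return T[:3,3],d/np.linalg.norm(d)
def onz(c,u,v,z):
    o,d=ray(c,u,v); return o+d*(z-o[2])/d[2]
def tri(rs):
    A=np.zeros((3,3));b=np.zeros(3)
    for o,d in rs:
        P=np.eye(3)-np.outer(d,d);A+=P;b+=P@o
    p=np.linalg.solve(A,b); return p,[np.linalg.norm(np.cross(p-o,d)) for o,d in rs]
def proj(c,p):
    T=np.array(c['T']); q=T[:3,:3].T@(np.array(p)-T[:3,3]); x,y,z=q[0],-q[1],-q[2]
    if c['fish']:
        r=np.hypot(x,y)+1e-12; t=np.arctan2(r,z); return c['cx']+c['f']*t*x/r,c['cy']+c['f']*t*y/r
    return c['cx']+c['f']*x/z,c['cy']+c['f']*y/z
def save(c,name): cv2.imwrite('pics/'+name,c['img'][:,:,::-1])
def blobs(c,kind,amin=60):
    hsv=cv2.cvtColor(c['img'],cv2.COLOR_RGB2HSV)
    lo,hi={'orange':((8,150,100),(22,255,255)),'blue':((100,120,40),(125,255,255)),'red':((0,150,60),(6,255,255))}[kind]
    m=cv2.inRange(hsv,lo,hi)
    if kind=='red': m|=cv2.inRange(hsv,(174,150,60),(180,255,255))
    cs,_=cv2.findContours(m,cv2.RETR_EXTERNAL,cv2.CHAIN_APPROX_NONE)
    return [x for x in sorted(cs,key=cv2.contourArea,reverse=True) if cv2.contourArea(x)>amin]
E
python3 - <<'E'
from h import *
ims=[]
for n in ['scene','top','wrist']:
    c=cam(n);save(c,n+'0.png')
    print(n,np.round(c['T'],3).tolist(),round(c['f'],1))
    for k in['orange','blue','red']:
        for b in blobs(c,k)[:2]: print(k,cv2.contourArea(b),np.round(cv2.boxPoints(cv2.minAreaRect(b)),1).tolist())
print(env.get_state())
E
```

```text
pics
scene [[0.422, 0.385, -0.821, -0.245], [-0.907, 0.194, -0.375, -0.466], [0.015, 0.902, 0.431, 0.513], [0.0, 0.0, 0.0, 1.0]] 480.6
orange 270.0 [[271.8999938964844, 243.89999389648438], [276.70001220703125, 213.10000610351562], [290.29998779296875, 215.1999969482422], [285.5, 246.0]]
blue 1058.5 [[250.1999969482422, 272.20001220703125], [282.79998779296875, 233.60000610351562], [308.29998779296875, 255.1999969482422], [275.6000061035156, 293.79998779296875]]
top [[-0.023, 0.999, -0.045, 0.488], [-1.0, -0.022, 0.011, -0.084], [0.01, 0.045, 0.999, 0.939], [0.0, 0.0, 0.0, 1.0]] 431.5
orange 130.0 [[308.0, 230.0], [315.0, 230.0], [315.0, 250.0], [308.0, 250.0]]
blue 958.0 [[291.79998779296875, 257.79998779296875], [294.29998779296875, 217.6999969482422], [319.6000061035156, 219.3000030517578], [317.1000061035156, 259.3999938964844]]
blue 135.5 [[-0.0, 174.0], [20.0, 174.0], [20.0, 201.0], [0.0, 201.0]]
wrist [[0.436, -0.86, -0.264, 0.184], [0.9, 0.417, 0.129, 0.55], [-0.001, -0.294, 0.956, 0.374], [0.0, 0.0, 0.0, 1.0]] 297.3
{'clock': 0.15, 'joint_pos': array([ 9.78387554e-01,  3.13866108e-01,  4.52632961e-02,  1.30361222e+00,
       -2.19652042e-05,  1.43120502e+00]), 'qvel': array([ 0.00107341, -0.0033747 ,  0.00309198, -0.00122469, -0.00160659,
        0.00074068]), 'tau': array([ 2.84960741e-03, -4.81067204e+01,  2.98815107e+01,  1.39309396e-02,
        1.05176522e-05,  2.24133851e-05]), 'tcp_pos': array([0.25136884, 0.51674238, 0.24160152]), 'orientation': array([-2.43610785e-04,  2.24479303e-01,  9.74478599e-01, -6.66301460e-04]), 'wrist_force': array([-0.08541037,  0.21433818, -0.32295904]), 'ft_torque': array([-0.00170116,  0.01267121, -0.00285093]), 'grip_force': 0.0, 'finger_gap': 0.08519282986011074}
```

View pics/scene0.png

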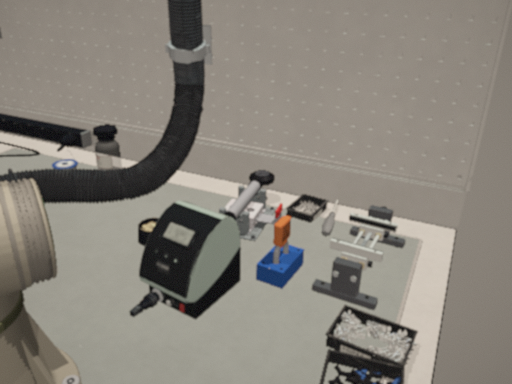

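View pics/top0.png

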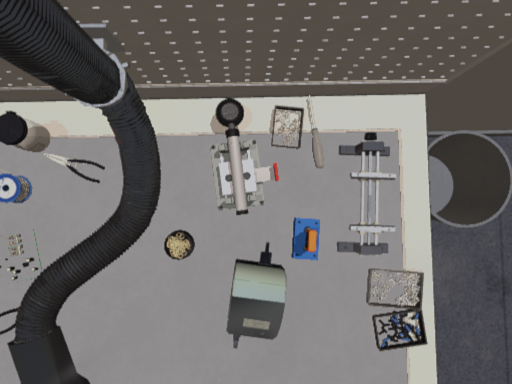

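The scene view shows the U-bolt (orange grip ~281,230) in its blue block, and the boom bracket behind the soldering station. The top view shows the grip at 312,240, the bracket at ~(238,175) and the tab at 277,172. A hose hangs on the left.

Run:
```python
from h import *
s=cam('scene');t=cam('top')
def T(a,b):
    p,r=tri([ray(s,*a),ray(t,*b)]);return np.round(p,4),np.round(r,4)
def ctr(c,k):
    b=blobs(c,k,20)[0];(x,y),_,_=cv2.minAreaRect(b);return x,y
print('grip',T(ctr(s,'orange'),ctr(t,'orange')))
print('clamp',T((187,50),(105,90)))
# hose: for each top centreline pt, find best scene centreline pt
hs=[(185,20),(186,70),(186,100),(175,135),(150,165),(110,185),(60,187),(20,187)]
ht=[(40,0),(75,40),(110,75),(130,120),(138,170),(130,205),(90,250),(45,300)]
def dense(l): 
    l=np.array(l,float);return np.concatenate([np.linspace(l[i],l[i+1],15) for i in range(len(l)-1)])
D=dense(hs)
for b in dense(ht)[::8]:
    x=[(tri([ray(s,*a),ray(t,*b)]),a) for a in D]; (p,r),a=min(x,key=lambda q:q[0][1][0]); print(b.round(),a.round(),p.round(3),round(r[0],3))
for k in('red','orange','blue'):
    for n,c in(('s',s),('t',t)):
        for b in blobs(c,k,15)[:3]: print(k,n,cv2.contourArea(b),np.round(cv2.minAreaRect(b)[0],1),np.round(cv2.minAreaRect(b)[1],1),round(cv2.minAreaRect(b)[2],1))
# crops
a=cv2.resize(t['img'][90:270,190:340],None,fx=3.2,fy=3.2,interpolation=cv2.INTER_CUBIC)
cv2.imwrite('pics/tc.png',a[:,:,::-1])
cs=np.array(env.read_camera('wrist')['img']);cv2.imwrite('pics/w0.png',cs[:,:,::-1])
for b in blobs(t,'blue')[:1]: print([onz(t,*q,0.036).round(4).tolist() for q in cv2.boxPoints(cv2.minAreaRect(b))])
```

```text
grip (array([ 0.4296, -0.2174,  0.0902]), array([0.003, 0.003]))
clamp (array([0.6657, 0.1085, 0.3296]), array([0.0021, 0.0021]))
[40.  0.] [185.  41.] [0.803 0.202 0.322] 0.0
[60. 23.] [183. 110.] [0.858 0.255 0.126] 0.0
[78. 42.] [186. 100.] [0.799 0.204 0.175] 0.001
[98. 62.] [186. 100.] [0.754 0.169 0.19 ] 0.006
[113.  81.] [186. 100.] [0.714 0.14  0.203] 0.009
[124. 107.] [186. 100.] [0.667 0.114 0.218] 0.005
[132. 131.] [186. 100.] [0.627 0.094 0.23 ] 0.0
[136. 159.] [185.  20.] [0.557 0.044 0.406] 0.001
[136. 180.] [162. 150.] [0.553 0.112 0.136] 0.0
[131. 200.] [147. 166.] [0.516 0.128 0.109] 0.0
[116. 221.] [124. 178.] [0.477 0.161 0.091] 0.001
[ 93. 247.] [ 89. 186.] [0.427 0.211 0.083] 0.001
[ 71. 271.] [ 57. 187.] [0.381 0.25  0.092] 0.0
[ 45. 300.] [ 20. 187.] [0.33  0.294 0.104] 0.001
red s 30.0 [181.5 307. ] [5. 8.] 0.0
red s 22.5 [278.2 210.6] [ 3.6 11.6] 26.6
red t 29.0 [275.8 171.5] [17.   2.7] 82.9
orange s 272.5 [281.2 229.6] [13.9 31.1] 8.1
orange t 130.0 [311.5 240. ] [20.  7.] 90.0
blue s 1058.5 [279.3 263.7] [33.3 50.7] 40.6
blue s 45.0 [361.  373.5] [ 9. 10.] 90.0
blue s 21.5 [395. 380.] [6. 8.] 90.0
blue t 959.0 [305.7 238.5] [25.4 40.2] 3.5
blue t 135.5 [ 10.  187.5] [27. 20.] 90.0
[[0.3911, -0.1866, 0.036], [0.4744, -0.194, 0.036], [0.47, -0.247, 0.036], [0.3867, -0.2394, 0.036]]
```

View pics/tc.png

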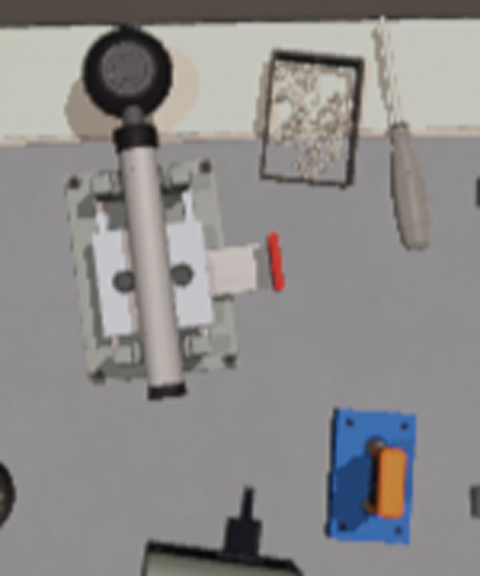

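The crop shows both receiver holes, at crop (124,281) and (181,273). The tube runs from (165,390) to (127,130), the red tab is at (275,262) and the grip at (392,482). Now I'll swing across at a safe height.

```bash
for i in 1 2 3; do :; done; python3 -m jog '[[-1,-0.024,-0.029,0,0],[-1,-0.024,-0.029,0,0],[-1,-0.024,-0.029,0,0],[-1,-0.024,-0.029,0,0],[-1,-0.024,-0.029,0,0]]' 60; python3 -m jog '[[-1,-0.024,-0.029,0,0],[-1,-0.024,-0.029,0,0],[-1,-0.024,-0.029,0,0],[-1,-0.024,-0.029,0,0],[-1,-0.024,-0.029,0,0]]'
python3 - <<'E'
from h import *
t=cam('top')
f=lambda x,y,z:onz(t,190+(x+.5)/3.2-.5,90+(y+.5)/3.2-.5,z)
a,b=f(124,281,.036),f(181,273,.036);print('holes',a,b,(a+b)/2,np.linalg.norm(a-b),np.degrees(np.arctan2(*(a-b)[1::-1])))
sc=[f(73,183,.006),f(205,167,.006),f(97,378,.006),f(230,361,.006)];print('base',np.round(sc,4),np.mean(sc,0))
p,q=f(165,385,.052),f(135,135,.052);print('tube',p,q,np.degrees(np.arctan2(*(q-p)[1::-1])))
print('tab',f(275,262,.054))
E
```

```text
clock: 0.72
tcp_pos: [0.2959, 0.3326, 0.2422]
orientation: [0.0, 0.224, 0.975, 0.0]
wrist_force: [1.5, 0.5, 0.2]
finger_gap: 0.0855
grip_force: 0.0
clock: 1.13
tcp_pos: [0.3405, 0.1497, 0.2425]
orientation: [0.0, 0.224, 0.975, 0.0]
wrist_force: [1.6, 1.0, 1.1]
finger_gap: 0.0854
grip_force: 0.0
holes [ 0.56181171 -0.05817969  0.036     ] [ 0.56625519 -0.09565719  0.036     ] [ 0.56403345 -0.07691844  0.036     ] 0.03774000686789851 96.76165034229257
base [[ 0.6317 -0.0241  0.006 ]
 [ 0.6408 -0.114   0.006 ]
 [ 0.499  -0.0378  0.006 ]
 [ 0.5085 -0.1278  0.006 ]] [ 0.5699978  -0.07592962  0.006     ]
tube [ 0.49301596 -0.0835341   0.052     ] [ 0.6550463  -0.06771914  0.052     ] 5.574691666488856
tab [ 0.57048228 -0.15606039  0.054     ]
```

```bash
python3 -m jog '[[-1,-0.024,-0.029,0,0],[-1,-0.024,-0.029,0,0],[-1,-0.024,-0.029,0,0],[-1,-0.024,-0.029,0,0],[-1,-0.024,-0.029,0,0]]' >/dev/null; python3 -m jog '[[-1,-0.024,-0.029,0,0],[-1,-0.024,-0.029,0,0],[-1,-0.024,-0.029,0,0],[-1,-0.024,-0.029,0,0],[-1,-0.024,-0.029,0,0]]';python3 -m jog '[[-1,0,0,0.02,-7],[-1,0,0,0.02,-7],[-1,0,0,0.02,-7],[-1,0,0,0,0]]'
python3 - <<'E'
from h import *
c=cam('wrist');t=cam('top');save(c,'w1.png')
for n,cc in(('w',c),('t',t)):
    for k in('orange','blue'):
        for b in blobs(cc,k,40)[:1]:
            r=cv2.minAreaRect(b);print(n,k,cv2.contourArea(b),np.round(r,1).tolist() if 0 else r)
            print([onz(cc,*q,0.11 if k=='orange' else .036).round(4).tolist() for q in cv2.boxPoints(r)])
print(env.get_state()['tcp_pos'])
E
```

```text
clock: 2.02
tcp_pos: [0.4295, -0.2165, 0.2424]
orientation: [0.0, 0.225, 0.974, 0.0]
wrist_force: [-0.1, -0.7, -0.2]
finger_gap: 0.0857
grip_force: 0.0
clock: 2.35
tcp_pos: [0.4274, -0.2134, 0.1786]
orientation: [-0.003, 0.042, 0.999, 0.002]
wrist_force: [-0.9, -0.2, -0.1]
finger_gap: 0.0852
grip_force: 0.0
w orange 983.0 ((250.0, 215.0), (20.0, 52.0), 0.0)
[[0.4483, -0.2261, 0.11], [0.4083, -0.222, 0.11], [0.4094, -0.2081, 0.11], [0.4496, -0.2112, 0.11]]
w blue 3011.0 ((251.0, 187.5), (54.0, 87.0), 0.0)
[[0.4708, -0.2478, 0.036], [0.3838, -0.2381, 0.036], [0.3881, -0.1881, 0.036], [0.4754, -0.1934, 0.036]]
t blue 309.0 ((306.5, 228.0), (20.0, 25.0), 90.0)
[[0.4738, -0.1935, 0.036], [0.4726, -0.2459, 0.036], [0.4309, -0.2447, 0.036], [0.4321, -0.1924, 0.036]]
[ 0.42899935 -0.2140859   0.18208852]
```

View pics/w1.png

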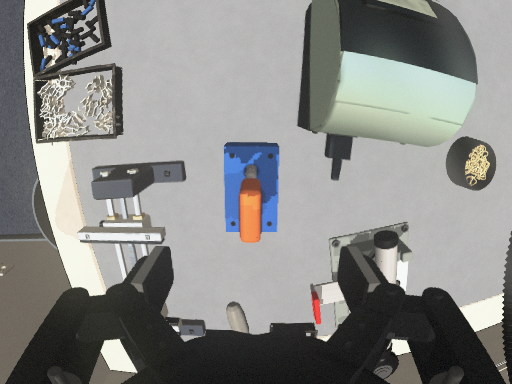

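The wrist view shows the slab at (250,215), aligned with the tool. The jaws are clear of the station (upper right) and the bracket (lower right).

```bash
python3 -m jog '[[-1,0,-0.0027,0.02,0],[-1,0,0,0.03,0],[-1,0,0,0.03,0],[-1,0,0,0.0165,0],[-1,0,0,0,0]]' 60; python3 -m jog '[[1,0,0,0,0],[1,0,0,0,0],[1,0,0,0,0],[1,0,0,0,0],[1,0,0,0,0]]';python3 -m jog '[[1,0,0,0,0],[1,0,0,0,0]]'
python3 - <<'E'
from h import *
print(env.get_state()['tcp_pos'])
E
```

```text
clock: 2.87
tcp_pos: [0.428, -0.2159, 0.084]
orientation: [-0.002, 0.044, 0.999, 0.001]
wrist_force: [-0.7, 0.6, 0.8]
finger_gap: 0.0853
grip_force: 0.0
clock: 3.28
tcp_pos: [0.4301, -0.2177, 0.087]
orientation: [0.001, 0.043, 0.999, -0.001]
wrist_force: [0.4, -0.2, -0.2]
finger_gap: 0.0258
grip_force: 0.0
clock: 3.45
tcp_pos: [0.4298, -0.218, 0.0867]
orientation: [0.001, 0.043, 0.999, -0.001]
wrist_force: [-1.4, -1.4, 4.8]
finger_gap: 0.015
grip_force: 59.0
[ 0.42982865 -0.21796077  0.08668591]
```

```bash
python3 -m jog '[[1,0,0,-0.01,0],[1,0,0,-0.02,0],[1,0,0,-0.03,0],[1,0,0,-0.03,0],[1,0,0,-0.03,0]]'
python3 - <<'E'
from h import *
s=env.get_state();print(s['tcp_pos'],s['joint_pos'],s['wrist_force'])
E
```

```text
clock: 3.87
tcp_pos: [0.4285, -0.2164, 0.2071]
orientation: [-0.001, 0.043, 0.999, 0.001]
wrist_force: [0.6, -0.0, -2.3]
finger_gap: 0.0153
grip_force: 59.2
[ 0.42848164 -0.21643351  0.20706752] [-6.35470563e-01  1.46305522e-01 -2.56548977e-01  1.16980472e+00
  4.97611967e-04 -5.49156110e-01] [ 0.59809007 -0.04877048 -2.30925522]
```

```bash
python3 -m jog '[[1,0,0,0,-7.1],[1,0,0,0,-7.1],[1,0,0,0,-7.1],[1,0,0,0,-7.1],[1,0,0,0,-7.1]]' >/dev/null;python3 -m jog '[[1,0,0,0,-7.1],[1,0,0,0,-7.1],[1,0,0,0,-7.1],[1,0,0,0,-7.1],[1,0,0,0,-7.1]]' >/dev/null;python3 -m jog '[[1,0,0,0,-7.1],[1,0,0,0,-7.1],[1,0,0,0,-7.1],[1,0,0,0,-7.1],[1,0,0,0,0]]'
python3 - <<'E'
from h import *
s=env.get_state();q=s['orientation'];from scipy.spatial.transform import Rotation as R
M=R.from_quat(q[[1,2,3,0]]).as_matrix();print(s['tcp_pos'],np.degrees(np.arctan2(M[1,1],M[0,1])),M.T@(np.array([.564,-.077,.2])-s['tcp_pos']))
c=cam('wrist');save(c,'w2.png')
E
```

```text
clock: 5.12
tcp_pos: [0.4289, -0.2167, 0.2059]
orientation: [-0.0, 0.735, -0.678, -0.001]
wrist_force: [0.6, 0.7, -1.4]
finger_gap: 0.0154
grip_force: 59.3
[ 0.42885854 -0.21669601  0.2059022 ] -175.36438302489336 [-0.12831123 -0.14599265  0.00594978]
```

View pics/w2.png

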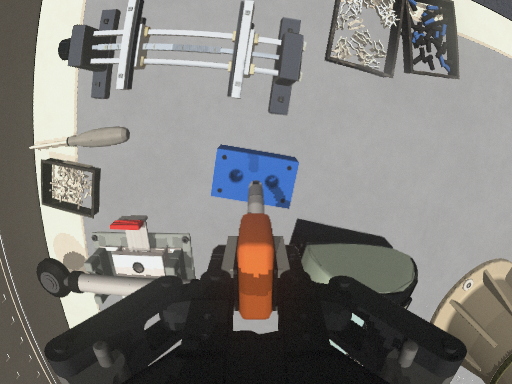

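The near receiver hole shows at (138,268), the red tab at (127,225) and the base screws at (98,241) and (186,240). The slab sits squarely in the jaws.

```bash
python3 -m jog '[[1,-0.0176,-0.0292,0,-1.5],[1,-0.0176,-0.0292,0,0],[1,-0.0176,-0.0292,0,0],[1,-0.0176,-0.0292,0,0],[1,-0.0176,-0.0292,0,0]]';python3 -m jog '[[1,0,0,0,0],[1,0,0,0,0]]'
python3 - <<'E'
from h import *
c=cam('wrist');save(c,'w3.png');i=cv2.resize(c['img'][170:370,150:400],None,fx=3,fy=3,interpolation=cv2.INTER_CUBIC);cv2.imwrite('pics/w3c.png',i[:,:,::-1])
E
```

```text
clock: 5.58
tcp_pos: [0.5667, -0.114, 0.2059]
orientation: [-0.0, 0.741, -0.671, -0.0]
wrist_force: [0.1, -0.1, -1.4]
finger_gap: 0.0151
grip_force: 59.5
clock: 5.75
tcp_pos: [0.5665, -0.1138, 0.2052]
orientation: [0.0, 0.743, -0.669, -0.001]
wrist_force: [-0.7, -0.6, -1.7]
finger_gap: 0.0151
grip_force: 59.7
```

View pics/w3c.png

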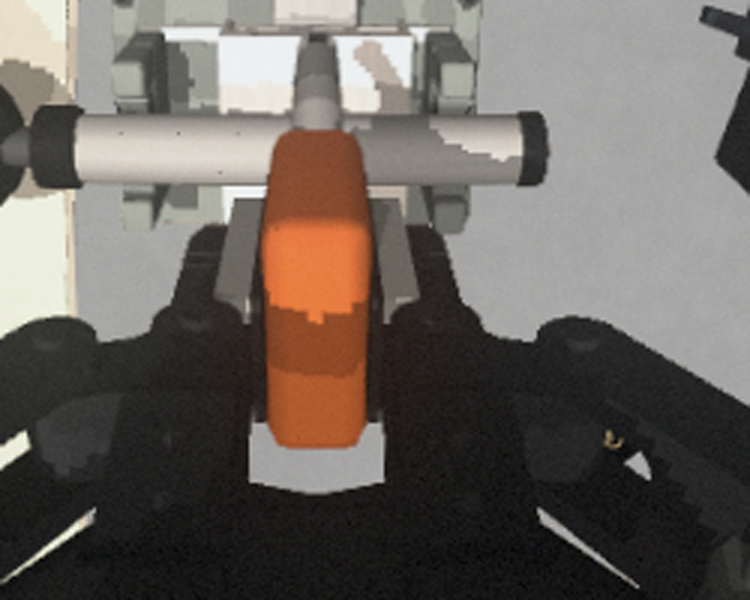

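The leg hangs at crop x≈318, midway between the receiver edges (218, 413). The tube lies level across rows 115–184, so the yaw fits.

```bash
cat > m.py <<'E'
from h import *
from scipy.spatial.transform import Rotation as R
def loc():
    s=env.get_state();q=s['orientation'];M=R.from_quat(q[[1,2,3,0]]).as_matrix();return s['tcp_pos'],M
E
python3 - <<'E'
from m import *
c=cam('wrist');p,M=loc()
f=lambda x,y,z:(M.T@(onz(c,150+(x+.5)/3-.5,170+(y+.5)/3-.5,z)-p)).round(4)*1000
print('yaw',np.degrees(np.arctan2(M[1,1],M[0,1])),p)
print('recv',f(218,80,.036),f(413,80,.036))
for x in(100,500):print('tube',f(x,114,.052),f(x,185,.052),f(x,149,.0645))
z=p[2]+.024
print('slab top',f(318,220,z),f(318,445,z),f(264,225,z),f(370,225,z),f(268,400,z),f(366,400,z))
z=p[2]-.018
print('slab bot',f(318,130,z),f(280,135,z),f(357,135,z))
z=p[2]-.076
print('tip',f(318,35,z),f(318,45,z),f(302,45,z),f(335,45,z))
print('legroot', f(295,120,p[2]-.02),f(342,120,p[2]-.02))
t=cam('top');g=lambda u,v,z:(M.T@(onz(t,u,v,z)-p)).round(4)*1000
print('hole mean top',(M.T@(np.array([.5640,-.0769,.036])-p))*1000)
E
```

```text
yaw -174.13556276395548 [ 0.56509603 -0.11512319  0.2054581 ]
recv [-19.  -35.6 169.4] [-18.8  33.7 169.5]
tube [-26.4 -75.5 153.4] [-53.3 -77.8 153.4] [-34.4 -73.3 140.9]
tube [-26.1  62.6 153.6] [-52.8  64.6 153.6] [-34.1  60.7 141.1]
slab top [ 21.6  -0.5 -24. ] [-18.1  -0.4 -24. ] [ 20.8  -7.8 -24. ] [ 20.8   6.5 -24. ] [ -9.1  -7.9 -24. ] [ -9.    6.8 -24. ]
slab bot [18.8 -0.4 18. ] [17.8 -7.3 18. ] [17.9  6.6 18. ]
tip [21.5 -0.4 76. ] [19.  -0.3 76. ] [19.  -4.2 76. ] [19.   3.8 76. ]
legroot [20.  -4.6 20. ] [20.   3.9 20. ]
hole mean top [-38.05476663  -3.06315193 169.47186724]
```

```bash
python3 -m jog '[[1,-0.02,-0.0006,0,0],[1,-0.019,0,0,0],[1,0,0,0.025,0],[1,0,0,0.02,0],[1,0,0,0,0]]';python3 -m jog '[[1,0,0,0,0],[1,0,0,0,0]]'
python3 - <<'E'
from m import *
c=cam('wrist');s=cam('scene')
i=cv2.resize(c['img'][120:320,160:380],None,fx=3,fy=3,interpolation=cv2.INTER_CUBIC);cv2.imwrite('pics/w4c.png',i[:,:,::-1])
print(loc()[0])
E
```

```text
clock: 6.32
tcp_pos: [0.559, -0.0763, 0.1574]
orientation: [0.001, 0.742, -0.67, -0.003]
wrist_force: [-0.5, -0.2, -2.0]
finger_gap: 0.0153
grip_force: 59.6
clock: 6.48
tcp_pos: [0.5624, -0.0772, 0.162]
orientation: [-0.0, 0.742, -0.67, 0.0]
wrist_force: [-0.1, 0.5, -1.6]
finger_gap: 0.0152
grip_force: 59.6
[ 0.5631254  -0.07720439  0.16241857]
```

View pics/w4c.png

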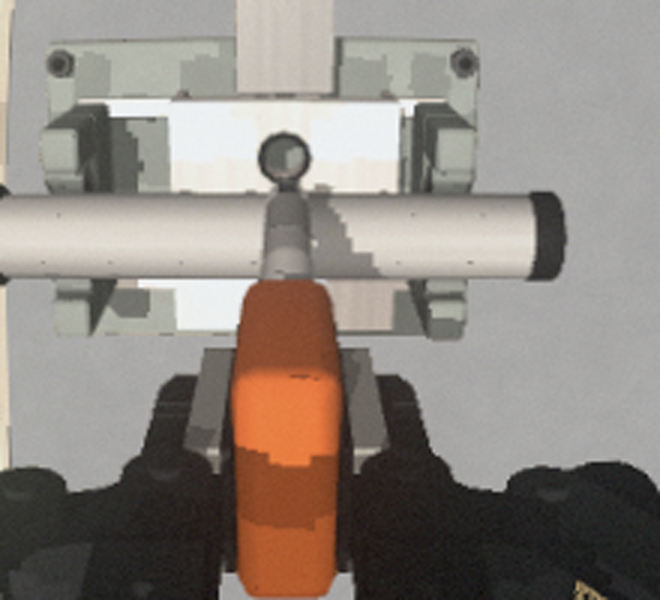

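The crop now shows the hole at (284,157), with the leg tip at about (289,185) just in front of it. Tube edges are at rows 193 and 278, and the base screws are at (62,63) and (464,63).

Run:
```python
from m import *
c=cam('wrist');p,M=loc()
P=lambda x,y:(160+(x+.5)/3-.5,120+(y+.5)/3-.5)
f=lambda x,y,z:(M.T@(onz(c,*P(x,y),z)-p)).round(4)*1000
i=cv2.resize(c['img'][120:320,160:380],None,fx=3,fy=3,interpolation=cv2.INTER_CUBIC)
print(p,'hole',f(284,157,.036), f(258,157,.036),f(311,157,.036),f(284,131,.036),f(284,183,.036))
z=p[2]-.073
print('tip ctr',f(289,190,z),'end',f(289,181,z-.003),f(276,200,p[2]-.066),f(304,200,p[2]-.066))
print('root',f(263,272,p[2]-.024),f(313,272,p[2]-.024))
for x in(60,480):print('tube',f(x,193,.052),f(x,278,.052))
print('screws',f(62,63,.006),f(464,63,.006)); print('recv',f(170,130,.036),f(400,130,.036))
z=p[2]+.024;print('slab',f(232,385,z),f(340,385,z))
# silhouettes: predicted tube edges for axis y=a
o=np.array(c['T'])[:3,3];o=M.T@(o-p)*1000;print('cam',o)
```

```text
[ 0.56316995 -0.0770548   0.16230696] hole [ 17.7  -0.9 126.3] [ 17.7  -8.6 126.3] [ 17.8   7.2 126.3] [ 25.6  -0.9 126.3] [  9.8  -0.9 126.3]
tip ctr [21.6  0.5 73. ] end [23.1  0.5 76. ] [21.  -2.5 66. ] [21.1  3.9 66. ]
root [18.7 -4.5 24. ] [18.7  4.8 24. ]
tube [ 11.  -65.2 110.5] [-15.  -67.2 110.5]
tube [ 11.2  55.1 110.2] [-14.6  56.9 110.2]
screws [ 43.4 -74.4 156.5] [ 43.2  58.  156.2]
recv [ 26.  -34.6 126.4] [ 26.1  33.5 126.3]
slab [ 19.7  -7.5 -24. ] [ 19.7   7.2 -24. ]
cam [ 7.54144074e+01 -1.31297364e-01 -1.32195624e+02]
```

```bash
python3 -m jog '[[1,-0.0012,-0.001,0.0,0],[1,0,0,0.006,0],[1,0,0,0.006,0],[1,0,0,0.004,0],[1,0,0,0,0]]';python3 -m jog '[[1,0,0,0.004,0],[1,0,0,0.004,0],[1,0,0,0.004,0],[1,0,0,0.004,0],[1,0,0,0,0]]'; python3 -m jog '[[1,0,0,0.004,0],[1,0,0,0.003,0],[1,0,0,0.003,0],[1,0,0,0.002,0],[1,0,0,0,0]]'
```

```text
clock: 7.05
tcp_pos: [0.5623, -0.0747, 0.1432]
orientation: [0.001, 0.743, -0.669, -0.001]
wrist_force: [-0.3, 0.8, -0.7]
finger_gap: 0.0154
grip_force: 59.6
clock: 7.47
tcp_pos: [0.5627, -0.0749, 0.1277]
orientation: [0.0, 0.743, -0.669, -0.001]
wrist_force: [0.6, -0.5, -1.4]
finger_gap: 0.0155
grip_force: 59.6
clock: 7.88
tcp_pos: [0.5629, -0.0749, 0.1162]
orientation: [0.0, 0.743, -0.669, -0.0]
wrist_force: [-0.1, -0.7, -1.7]
finger_gap: 0.0148
grip_force: 59.6
```

```bash
python3 -m jog '[[1,0,0,0.0015,0],[1,0,0,0.0015,0],[1,0,0,0,0]]'; python3 -m jog '[[1,0,0,0.0015,0],[1,0,0,0.0015,0],[1,0,0,0,0]]'
python3 - <<'E'
from m import *
p,M=loc();c=cam('wrist');i=cv2.resize(c['img'][100:300,160:380],None,fx=3,fy=3,interpolation=cv2.INTER_CUBIC);cv2.imwrite('pics/w5c.png',i[:,:,::-1])
s=env.get_state();print(s['tcp_pos'],s['wrist_force'],s['ft_torque'])
E
```

```text
clock: 8.13
tcp_pos: [0.5632, -0.075, 0.1136]
orientation: [0.0, 0.743, -0.669, -0.0]
wrist_force: [0.3, -0.1, -2.1]
finger_gap: 0.0152
grip_force: 59.6
clock: 8.38
tcp_pos: [0.5631, -0.075, 0.1105]
orientation: [0.0, 0.743, -0.669, -0.0]
wrist_force: [0.6, 0.5, -2.8]
finger_gap: 0.0154
grip_force: 59.6
[ 0.56313844 -0.07501607  0.11062584] [-0.02631745 -0.50719743 -0.38637988] [ 0.0492517  -0.01006656 -0.0030713 ]
```

View pics/w5c.png

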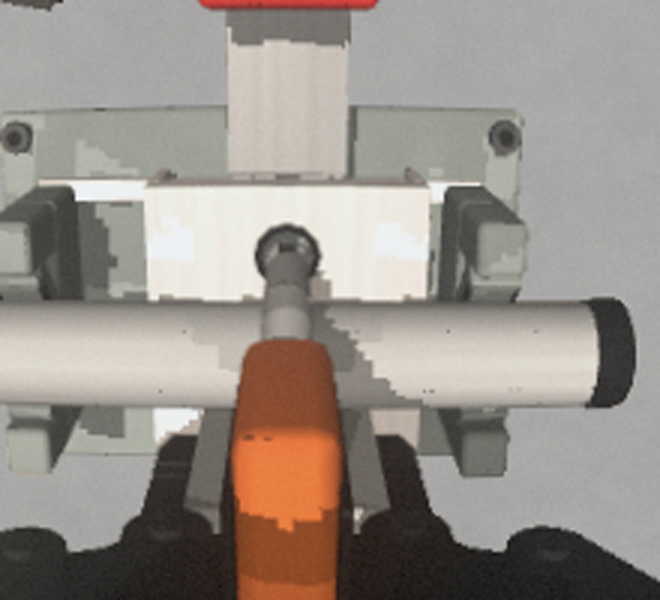

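The leg sits centred over the hole at (287,250). I'll continue down by feel.

```bash
for k in 1; do python3 -m jog '[[1,0,0,0.001,0],[1,0,0,0.001,0],[1,0,0,0,0]]'|grep -E "tcp|wrist_f"; python3 -m jog '[[1,0,0,0.001,0],[1,0,0,0.001,0],[1,0,0,0,0]]'|grep -E "tcp|wrist_f"; python3 -m jog '[[1,0,0,0.001,0],[1,0,0,0.001,0],[1,0,0,0,0]]'|grep -E "tcp|wrist_f"; done; python3 -c "
from workcell import env;print(env.get_state()['ft_torque'])"
```

```text
tcp_pos: [0.5636, -0.0754, 0.1089]
wrist_force: [0.3, -1.6, -0.7]
tcp_pos: [0.5638, -0.0756, 0.1071]
wrist_force: [1.4, -1.7, -0.4]
tcp_pos: [0.564, -0.0754, 0.1054]
wrist_force: [1.5, -2.7, 2.6]
[-0.6502155  -0.33373906 -0.04544776]
```

```bash
python3 -m jog '[[1,0.0005,-0.0005,0.001,0],[1,0,0,0.001,0],[1,0,0,0,0]]'|grep -E "tcp|wrist_f|ori"; python3 -m jog '[[1,0,0,0.001,0],[1,0,0,0.001,0],[1,0,0,0,0]]'|grep -E "tcp|wrist_f"; python3 -c "
from workcell import env;print(env.get_state()['ft_torque'])"
```

```text
tcp_pos: [0.5643, -0.0756, 0.1035]
orientation: [-0.0, 0.743, -0.669, 0.001]
wrist_force: [0.4, -1.6, 4.3]
tcp_pos: [0.5642, -0.0756, 0.1013]
wrist_force: [-0.2, -1.7, 3.9]
[-0.48214792 -0.04632551 -0.03970456]
```

```bash
python3 -m jog '[[1,0.0005,0,0.0015,0],[1,0,0,0.0015,0],[1,0,0,0,0]]'|grep -E "tcp|wrist_f|ori"; python3 -m jog '[[1,0,0,0.0015,0],[1,0,0,0.0015,0],[1,0,0,0,0]]'|grep -E "tcp|wrist_f";python3 -m jog '[[1,0,0,0.0015,0],[1,0,0,0.0015,0],[1,0,0,0,0]]'|grep -E "tcp|wrist_f"; python3 -c "
from workcell import env;print(env.get_state()['ft_torque'])"
```

```text
tcp_pos: [0.5642, -0.0758, 0.0979]
orientation: [-0.001, 0.743, -0.669, 0.0]
wrist_force: [1.2, -0.9, 2.2]
tcp_pos: [0.5641, -0.0758, 0.0948]
wrist_force: [1.6, -0.4, 1.3]
tcp_pos: [0.564, -0.0758, 0.0913]
wrist_force: [2.6, -1.8, -1.3]
[-0.2085212  -0.65166824 -0.03541072]
```

```bash
python3 -m jog '[[1,0,-0.0005,0.001,0],[1,0,0,0,0]]'|grep -E "tcp|wrist_f|ori"; python3 -m jog '[[1,0,0,0.001,0],[1,0,0,0,0]]'|grep -E "tcp|wrist_f";python3 -m jog '[[1,0,0,0.001,0],[1,0,0,0,0]]'|grep -E "tcp|wrist_f"
python3 - <<'E'
from m import *
c=cam('wrist');p,M=loc();i=cv2.resize(c['img'][60:260,140:390],None,fx=3,fy=3,interpolation=cv2.INTER_CUBIC);cv2.imwrite('pics/w6c.png',i[:,:,::-1])
print(env.get_state()['ft_torque'],p)
E
```

```text
tcp_pos: [0.5642, -0.0758, 0.0905]
orientation: [0.0, 0.743, -0.669, -0.0]
wrist_force: [0.6, -1.1, 2.3]
tcp_pos: [0.5642, -0.0758, 0.0896]
wrist_force: [-0.4, -0.5, 0.8]
tcp_pos: [0.5643, -0.0759, 0.089]
wrist_force: [0.2, -0.3, 4.2]
[-0.11821108  0.02870076 -0.03100752] [ 0.56430446 -0.07585363  0.08901828]
```

View pics/w6c.png

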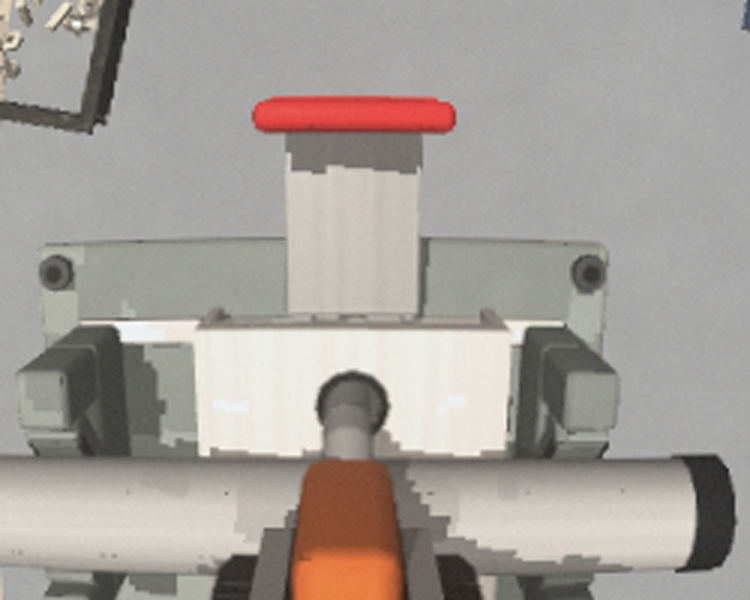

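The leg is well inside the hole (352,400). Now the last millimetre or two, until seating force shows.

```bash
for k in 1; do python3 -m jog '[[1,0,0,0.0005,0],[1,0,0,0.0005,0],[1,0,0,0,0]]'|grep -E "tcp|wrist_f|ori"; python3 -m jog '[[1,0,0,0.0005,0],[1,0,0,0.0005,0],[1,0,0,0,0]]'|grep -E "tcp|wrist_f";python3 -m jog '[[1,0,0,0.0005,0],[1,0,0,0.0,0]]'|grep -E "tcp|wrist_f";done
```

```text
tcp_pos: [0.5643, -0.0759, 0.0889]
orientation: [-0.0, 0.743, -0.669, 0.0]
wrist_force: [-2.1, 0.1, 10.1]
tcp_pos: [0.5644, -0.0759, 0.0888]
wrist_force: [-4.2, 0.6, 15.8]
tcp_pos: [0.5643, -0.0759, 0.0888]
wrist_force: [-5.6, 1.8, 19.6]
```

Seated: the TCP stops at z 0.0888 while force builds. That puts the grip centre at about 91 mm. I'll relax, release and lift off.

```bash
python3 -m jog '[[1,0,0,-0.0015,0],[1,0,0,0,0]]'|grep -E "tcp|wrist_f"; python3 -m jog '[[0,0,0,0,0],[0,0,0,0,0],[0,0,0,0,0],[0,0,0,0,0],[0,0,0,0,0]]'; python3 -m jog '[[0,0,0,-0.01,0],[0,0,0,-0.02,0],[0,0,0,-0.03,0],[0,0,0,-0.03,0],[0,0,0,0,0]]'
python3 - <<'E'
from m import *
s=cam('scene');t=cam('top');c=cam('wrist');p,M=loc()
for n,cc in(('s',s),('t',t),('w',c)):
    for k in('orange','red'):
        for b in blobs(cc,k,20)[:2]: print(n,k,cv2.contourArea(b),cv2.minAreaRect(b))
for b in blobs(c,'red',100)[:1]:
    q=cv2.boxPoints(cv2.minAreaRect(b));print([(M.T@(onz(c,*u,.054)-p)*1000).round(1).tolist() for u in q])
print(p)
i=cv2.resize(c['img'],(640,480));cv2.imwrite('pics/w7.png',i[:,:,::-1])
E
```

```text
tcp_pos: [0.5643, -0.0759, 0.0889]
wrist_force: [-2.3, 0.7, 10.7]
clock: 12.23
tcp_pos: [0.564, -0.0758, 0.0872]
orientation: [0.0, 0.743, -0.669, -0.001]
wrist_force: [-0.0, -0.5, 0.1]
finger_gap: 0.0427
grip_force: 0.0
clock: 12.65
tcp_pos: [0.5676, -0.0768, 0.1847]
orientation: [-0.002, 0.743, -0.669, 0.004]
wrist_force: [0.9, -0.7, -0.0]
finger_gap: 0.0425
grip_force: 0.0
s orange 317.5 ((242.48834228515625, 185.186767578125), (18.214460372924805, 21.520511627197266), 3.5763344764709473)
s red 29.0 ((181.5, 306.5), (7.0, 5.0), 90.0)
s red 22.0 ((277.8500061035156, 210.9500274658203), (3.4785051345825195, 12.649109840393066), 18.43494987487793)
w orange 1004.5 ((257.0, 212.5), (53.0, 20.0), 90.0)
w red 257.0 ((259.0, 101.5), (7.0, 42.0), 90.0)
[[83.5, -16.3, 124.4], [83.6, 19.6, 124.4], [77.5, 19.7, 124.4], [77.4, -16.3, 124.4]]
[ 0.56454946 -0.07597249  0.1783561 ]
```

View pics/w7.png

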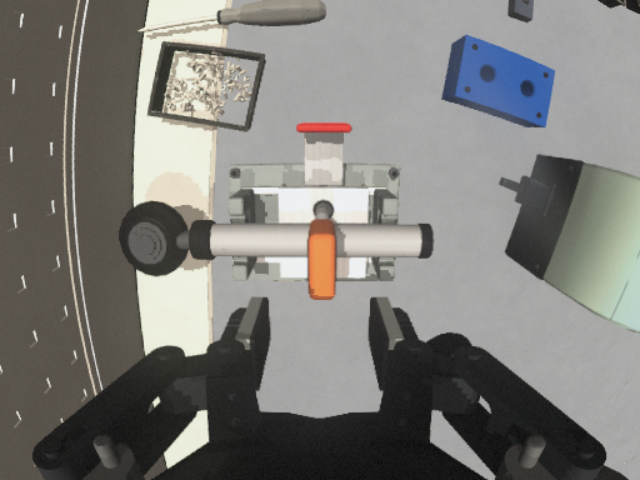

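The U-bolt stands released astride the tube with the lock still open, and its tab is at (324,128). Next I'll move out past the tab, close the fingers and go down.

```bash
python3 -m jog '[[1,0.036,0.0016,0,0],[1,0.036,0,0,0],[1,0.038,0,0,0],[1,0,0,0.03,0],[1,0,0,0,0]]' 40|grep -E "tcp|ori|gap"; python3 -m jog '[[1,0,0,0.03,0],[1,0,0,0.03,0],[1,0,0,0.022,0],[1,0,0,0.014,0],[1,0,0,0,0]]'; python3 -m jog '[[1,0,0,0,0],[1,0,0,0,0]]'
python3 - <<'E'
from m import *
p,M=loc();print(p,M.T@(np.array([.56455,-.07597,.1784])-p))
E
```

```text
tcp_pos: [0.5711, -0.1863, 0.1419]
orientation: [0.001, 0.742, -0.671, -0.004]
finger_gap: -0.0003
clock: 13.63
tcp_pos: [0.5705, -0.1828, 0.0475]
orientation: [0.001, 0.743, -0.669, -0.005]
wrist_force: [-1.1, 0.1, 0.1]
finger_gap: -0.0
grip_force: 0.0
clock: 13.8
tcp_pos: [0.5745, -0.185, 0.0526]
orientation: [-0.0, 0.743, -0.669, 0.0]
wrist_force: [1.1, 0.6, -0.1]
finger_gap: 0.0002
grip_force: 0.0
[ 0.57448091 -0.18499824  0.05262547] [-0.10947652 -0.00156383 -0.12576747]
```

Contact is expected after about 15 mm. I'll advance while watching the force.

```bash
python3 -m jog '[[1,-0.006,0,0,0],[1,-0.004,0,0,0],[1,0,0,0,0]]'|grep -E "tcp|wrist_f"; for r in 1; do python3 -m jog '[[1,-0.0015,0,0,0],[1,-0.0015,0,0,0],[1,0,0,0,0]]'|grep -E "tcp|wrist_f"; python3 -m jog '[[1,-0.0015,0,0,0],[1,-0.0015,0,0,0],[1,0,0,0,0]]'|grep -E "tcp|wrist_f"; python3 -m jog '[[1,-0.0015,0,0,0],[1,-0.0015,0,0,0],[1,0,0,0,0]]'|grep -E "tcp|wrist_f"; done
```

```text
tcp_pos: [0.5735, -0.1746, 0.0529]
wrist_force: [-0.8, 1.1, 0.2]
tcp_pos: [0.5729, -0.1723, 0.0521]
wrist_force: [0.5, -0.3, 0.0]
tcp_pos: [0.5725, -0.1696, 0.0518]
wrist_force: [-0.4, -0.4, 0.4]
tcp_pos: [0.5723, -0.1672, 0.0519]
wrist_force: [0.3, -3.5, -0.2]
```

```bash
python3 -m jog '[[1,-0.001,0,0,0],[1,-0.001,0,0,0],[1,0,0,0,0]]'|grep -E "tcp|wrist_f"; python3 -m jog '[[1,-0.001,0,0,0],[1,-0.001,0,0,0],[1,0,0,0,0]]'|grep -E "tcp|wrist_f"; python3 -m jog '[[1,-0.001,0,0,0],[1,-0.001,0,0,0],[1,0,0,0,0]]'|grep -E "tcp|wrist_f"
```

```text
tcp_pos: [0.5721, -0.1648, 0.0519]
wrist_force: [-0.3, -4.3, 0.3]
tcp_pos: [0.5719, -0.1626, 0.0518]
wrist_force: [0.0, -3.9, -0.1]
tcp_pos: [0.5717, -0.1604, 0.0518]
wrist_force: [0.5, -3.9, -0.5]
```

Seven millimetres in at a steady 4 N, with no jam.

```bash
python3 -m jog '[[1,-0.001,0,0,0],[1,-0.001,0,0,0],[1,0,0,0,0]]'|grep -E "tcp|wrist_f"; python3 -m jog '[[1,-0.001,0,0,0],[1,-0.001,0,0,0],[1,0,0,0,0]]'|grep -E "tcp|wrist_f"; python3 -m jog '[[1,-0.001,0,0,0],[1,0,0,0,0]]'|grep -E "tcp|wrist_f"; python3 -m jog '[[1,-0.001,0,0,0],[1,0,0,0,0]]'|grep -E "tcp|wrist_f"
```

```text
tcp_pos: [0.5715, -0.1584, 0.0518]
wrist_force: [-0.5, -5.7, -0.4]
tcp_pos: [0.5714, -0.1581, 0.052]
wrist_force: [-0.3, -9.5, -0.0]
tcp_pos: [0.5715, -0.1581, 0.0521]
wrist_force: [0.5, -11.5, -0.9]
tcp_pos: [0.5715, -0.158, 0.0521]
wrist_force: [-0.5, -14.9, -2.2]
```

It stops at about 11–12 mm of travel, which may be the end stop. I'll press a little more, then back off and measure the tab.

```bash
python3 -m jog '[[1,-0.001,0,0,0],[1,-0.001,0,0,0],[1,0,0,0,0]]'|grep -E "tcp|wrist_f"; python3 -m jog '[[1,0.015,0,0,0],[1,0.02,0,0,0],[1,0,0,-0.03,0],[1,0,0,-0.035,0],[1,0,0,-0.035,0]]'|grep tcp; python3 -m jog '[[1,-0.03,0,-0.025,0],[1,-0.03,0,0,0],[1,-0.03,0,0,0],[1,0,0,0,0],[1,0,0,0,0]]'|grep -E "tcp|wrist_f"
python3 - <<'E'
from m import *
c=cam('wrist');p,M=loc()
B=lambda b,z:[(M.T@(onz(c,*u,z)-p)*1000).round(1).tolist() for u in cv2.boxPoints(cv2.minAreaRect(b))]
print(p);print('red',B(blobs(c,'red',80)[0],.054));print('orange',B(blobs(c,'orange',80)[0],.112))
i=cv2.resize(c['img'][80:280,130:380],None,fx=3,fy=3,interpolation=cv2.INTER_CUBIC);cv2.imwrite('pics/w8.png',i[:,:,::-1])
E
```

```text
tcp_pos: [0.5715, -0.1578, 0.0522]
wrist_force: [-1.2, -20.1, -3.6]
tcp_pos: [0.573, -0.186, 0.1513]
tcp_pos: [0.5644, -0.0954, 0.1767]
wrist_force: [0.1, -0.6, 1.0]
[ 0.56469249 -0.09668523  0.17653952]
red [[52.3, -19.0, 122.4], [52.4, 17.7, 122.5], [46.3, 17.8, 122.5], [46.2, -19.1, 122.5]]
orange [[-16.7, -9.5, 64.6], [6.4, -9.2, 64.5], [6.5, 4.8, 64.5], [-16.6, 5.1, 64.6]]
```

View pics/w8.png

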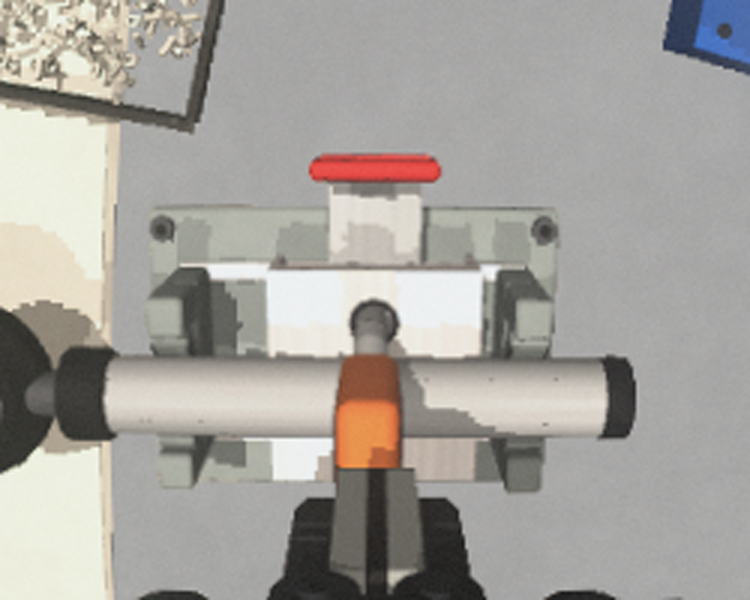

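Run:
```python
from m import *
c=cam('wrist');p,M=loc()
def loc2(c,u,v,z): return (M.T@(onz(c,u,v,z)-p)*1000)
def screws(img,o):
    pass
f=lambda x,y,z:loc2(c,130+(x+.5)/3-.5,80+(y+.5)/3-.5,z)
s=(f(162,229,.006)+f(544,229,.006))/2; a=f(375,153,.054)
tu=[f(250,357,.052),f(250,437,.052)]
print('now: screws',s,'tab outer',a,'tab-screw',a[0]-s[0],'tube',tu)
h=f(374,322,.036);print('hole',h, 'tab-hole',a[0]-h[0], 'inner face',f(375,181,.054)-h)
# w7 (before): image 640x480 scaled 1.25; camera pose relative to tool is fixed
P0=np.array([.56455,-.07597,.17836]); d=P0-p
T=np.array(c['T']).copy();T[:3,3]+=d;c2=dict(c);c2['T']=T
g=lambda x,y,z:(M.T@(onz(c2,(x+.5)/1.25-.5,(y+.5)/1.25-.5,z)-P0)*1000)
s=(g(235,174,.006)+g(394,174,.006))/2;a=g(324,122.5,.054);h=g(324,208,.036)
print('before: screws',s,'tab',a,'tab-screw',a[0]-s[0],'tab-hole',a[0]-h[0])
im=cv2.imread('pics/w7.png');print(im[115:140,324].tolist())
```

```text
now: screws [ 24.41197377  -8.59075565 170.36877764] tab outer [ 53.86182271  -0.66375269 122.33462875] tab-screw 29.449848939147092 tube [array([ -7.70639872, -38.53183279, 124.39403688]), array([-34.09729134, -39.70634867, 124.42790407])]
hole [ -1.05100669  -0.8824526  140.40635789] tab-hole 54.912829399770956 inner face [ 46.84632551   0.23864588 -18.06116599]
before: screws [ 41.99769835  -4.13544309 172.30292811] tab [ 82.03006916   3.01798917 124.25450422] tab-screw 40.03237081012356 tab-hole 63.37931456133071
[[165, 166, 167], [166, 167, 168], [166, 167, 168], [165, 167, 168], [165, 168, 168], [166, 166, 168], [167, 168, 169], [130, 135, 197], [83, 90, 213], [61, 64, 189], [71, 75, 226], [75, 81, 231], [74, 80, 231], [72, 77, 230], [70, 75, 224], [65, 68, 201], [56, 60, 160], [81, 84, 132], [110, 112, 122], [114, 118, 124], [115, 119, 123], [113, 118, 122], [113, 117, 121], [113, 117, 122], [113, 118, 123]]
```

Three estimates put the lock at about 10.6 mm, too near the 10 mm limit. I'll push once more, a bit firmer.

```bash
python3 -m jog '[[1,0.03,0.001,0,0],[1,0.03,0,0,0],[1,0.03,0,0.02,0],[1,0,0,0.035,0],[1,0,0,0.03,0]]'|grep tcp; python3 -m jog '[[1,0,0,0.03,0],[1,0,0,0.011,0],[1,-0.014,0,0,0],[1,0,0,0,0],[1,0,0,0,0]]'|grep -E "tcp|wrist_f"; python3 -m jog '[[1,-0.004,0,0,0],[1,-0.002,0,0,0],[1,0,0,0,0],[1,0,0,0,0]]'|grep -E "tcp|wrist_f"
```

```text
tcp_pos: [0.574, -0.191, 0.0906]
tcp_pos: [0.5728, -0.1734, 0.0523]
wrist_force: [1.3, -0.9, 0.1]
tcp_pos: [0.5719, -0.1677, 0.0518]
wrist_force: [-0.1, 0.1, -0.4]
```

```bash
python3 -m jog '[[1,-0.004,0,0,0],[1,-0.004,0,0,0],[1,0,0,0,0]]'|grep -E "tcp|wrist_f";python3 -m jog '[[1,-0.001,0,0,0],[1,-0.001,0,0,0],[1,0,0,0,0]]'|grep -E "tcp|wrist_f";python3 -m jog '[[1,-0.002,0,0,0],[1,-0.002,0,0,0],[1,0,0,0,0]]'|grep -E "tcp|wrist_f";python3 -m jog '[[1,-0.002,0,0,0],[1,-0.001,0,0,0],[1,0,0,0,0]]'|grep -E "tcp|wrist_f"
```

```text
tcp_pos: [0.5702, -0.1589, 0.0508]
wrist_force: [0.6, 0.6, -0.3]
tcp_pos: [0.5704, -0.1585, 0.0508]
wrist_force: [-0.3, -3.3, -0.2]
tcp_pos: [0.5704, -0.1581, 0.0511]
wrist_force: [-1.2, -13.7, -2.9]
tcp_pos: [0.5704, -0.1579, 0.0513]
wrist_force: [-1.5, -21.6, -4.7]
```

```bash
python3 -m jog '[[1,-0.001,0,0,0],[1,-0.001,0,0,0],[1,0,0,0,0]]'|grep -E "tcp|wrist_f";python3 -m jog '[[1,-0.001,0,0,0],[1,-0.001,0,0,0],[1,0,0,0,0]]'|grep -E "tcp|wrist_f"; python3 -m jog '[[1,0.008,0,0,0],[1,0.004,0,0,0],[1,0,0,0,0],[1,0,0,0,0]]'|grep -E "tcp|wrist_f"
python3 - <<'E'
from m import *
c=cam('wrist');p,M=loc();t=cam('top')
im=c['img'];print(p,c['T'][2][3] if 0 else '')
for b in blobs(c,'red',80)[:1]: print(cv2.minAreaRect(b))
i=cv2.resize(im[0:200,130:380],None,fx=3,fy=3,interpolation=cv2.INTER_CUBIC);cv2.imwrite('pics/w9.png',i[:,:,::-1])
E
```

```text
tcp_pos: [0.5704, -0.1577, 0.0515]
wrist_force: [-1.8, -28.2, -6.1]
tcp_pos: [0.5704, -0.1575, 0.0516]
wrist_force: [-2.1, -32.2, -7.4]
tcp_pos: [0.5703, -0.1584, 0.0507]
wrist_force: [-0.2, -2.1, -1.2]
[ 0.57026461 -0.15840328  0.05070058]
```

A hard stop. I'll go back to the exact spot of the earlier "open" picture for a like-for-like tab measurement.

```bash
python3 -m jog '[[1,0.02,0,0,0],[1,0,0,-0.03,0],[1,0,0,-0.035,0],[1,0,0,-0.035,0],[1,0,0,-0.027,0]]'|grep tcp; python3 -m jog '[[1,-0.03,0,0,0],[1,-0.036,0,0,0],[1,-0.035,0,0,0],[1,0,0,0,0],[1,0,0,0,0]]'|grep -E "tcp"; python3 -m jog '[[1,0,0,0,0],[1,0,0,0,0]]'|grep -E "tcp"
python3 - <<'E'
from m import *
c=cam('wrist');p,M=loc();print(p)
b=blobs(c,'red',80)[0];print(cv2.minAreaRect(b));print([(M.T@(onz(c,*u,.054)-np.array([.56455,-.07597,.17836]))*1000).round(1).tolist() for u in cv2.boxPoints(cv2.minAreaRect(b))])
o=cv2.resize(cv2.imread('pics/w7.png'),(512,384))[:,:,::-1]
def edge(im,cols,r0,r1):
    R=im[:,:,0].astype(float)-im[:,:,1]; w=R[r0:r1,cols].mean(1).clip(0); return (w*np.arange(r0,r1)).sum()/w.sum(),w.sum()/w.max()
print('before',edge(o,slice(248,270),90,115),'now',edge(c['img'],slice(248,270),90,135))
B,_=edge(o,slice(248,270),90,115);N,_=edge(c['img'],slice(248,270),90,135)
T0=np.array(c['T']).copy();T0[:3,3]+=np.array([.56455,-.07597,.17836])-p;c0=dict(c);c0['T']=T0
d=onz(c,259,N,.052)-onz(c0,259,B,.052);print('travel mm',(M.T@d*1000).round(2))
# independent of arm pose: screws, via dark spots
for nm,im in(('before',o),('now',c['img'])):
    g=cv2.cvtColor(np.ascontiguousarray(im),cv2.COLOR_RGB2GRAY)
    for u in(188,315):
        w=g[125:155,u-9:u+10];m=(130-w.astype(float)).clip(0);Y,X=np.mgrid[125:155,u-9:u+10];print(nm,(m*X).sum()/m.sum(),(m*Y).sum()/m.sum())
i=np.hstack([o[80:200,170:340],c['img'][80:200,170:340]]);i=cv2.resize(i,None,fx=2.3,fy=2.3,interpolation=cv2.INTER_CUBIC);cv2.imwrite('pics/cmp.png',i[:,:,::-1])
E
```

```text
tcp_pos: [0.5729, -0.1776, 0.1804]
tcp_pos: [0.5615, -0.0754, 0.178]
tcp_pos: [0.5622, -0.0785, 0.1777]
[ 0.56219351 -0.07884689  0.1776858 ]
((254.0, 116.5), (7.0, 42.0), 90.0)
[[72.3, -16.6, 124.4], [72.3, 19.2, 124.3], [66.3, 19.2, 124.4], [66.2, -16.6, 124.4]]
before (np.float64(101.6361853689771), np.float64(7.488163020677256)) now (np.float64(116.86923388432794), np.float64(8.034013605442176))
travel mm [-10.61   2.68   0.  ]
before 189.57647058823528 142.6080882352941
before 313.24794036877205 141.65280502157708
now 185.030565881867 142.8744320528707
now 311.1035262206148 140.28300180831826
```

View pics/cmp.png

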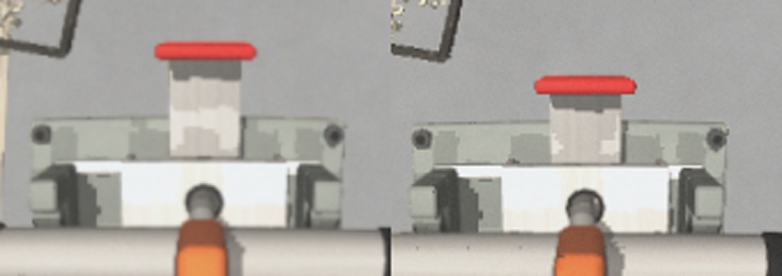

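The comparison shows the tab clearly in (crop rows 50 to 85), but the base also shifted about 4 rows between the pictures. I'll take that out by referencing the fixed base.

Run:
```python
from m import *
c=cam('wrist');p,M=loc();n=np.ascontiguousarray(c['img'])
o=np.ascontiguousarray(cv2.resize(cv2.imread('pics/w7.png'),(512,384))[:,:,::-1])
def match(u,v,hw,hh,s=10):
    t=o[v-hh:v+hh,u-hw:u+hw];w=n[v-hh-s:v+hh+s,u-hw-s:u+hw+s]
    k=6;r=cv2.matchTemplate(cv2.resize(w,None,fx=k,fy=k,interpolation=3),cv2.resize(t,None,fx=k,fy=k,interpolation=3),cv2.TM_CCOEFF_NORMED)
    _,m,_,l=cv2.minMaxLoc(r);return l[0]/k-s,l[1]/k-s,round(m,3)
L=match(188,138,8,8);Rr=match(315,138,8,8);T=match(259,101,26,7,22);print(L,Rr,T)
f=lambda u,v,z:(M.T@(onz(c,u,v,z)-p)*1000)[0]
base=np.mean([f(u+d[0],138+d[1],.006)-f(u,138,.006) for u,d in((188,L),(315,Rr))])
tab=f(259+T[0],101.5+T[1],.054)-f(259,101.5,.054);print('base',base,'tab',tab,'travel',tab-base)
```

```text
(-5.0, 2.0, 0.95) (-4.0, 2.0, 0.974) (-5.0, 16.0, 0.954)
base -2.079638690171553 tab -13.778809306880333 travel -11.69917061670878
```

Relative to the base, the tab travelled 11.7 mm, so the lock is fully in. The arm is clear of everything and the U-bolt and boom are in place.

```bash
python3 -c "
from workcell import env;print(env.get_state()['clock'],env.hand_in())"
```

```text
the job is handed in; nothing more can be done
21.7667 None
```

The U-bolt is seated on the tube and its lock is pushed in against a hard stop (about 11.7 mm of 12 by the camera); I handed the job in at 21.8 s and it returned no verdict.

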